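Restock a drawer row of screw jars, older jar to the front

TASK

Restock the row of red-lidded jars in the open drawer: pull the older jar at the back forward until it stands up against the drawer's front, then stand the new red-lidded jar from the bench behind it in the same row, right at the back. They are glass: keep them upright and set them down gently; leave the drawer open as it is and everything else in its place.

Things in the scene. Friction and masses are not known exactly. Their poses are not given: they have to be found in the camera images.
- old_jar: glass jar, 41 mm in diameter and 70 mm tall in all, 0.09 to 0.18 kg, with a red screw lid (43 mm in diameter, the top 14 mm of the height). Origin at the centre of its underside, z up through the lid. The older jar of brass screws: it stands at the back of one of the drawer's three rows (which one varies), the front of its row empty.
- new_jar: glass jar, 41 mm in diameter and 70 mm tall in all, 0.09 to 0.18 kg, with a red screw lid (43 mm in diameter, the top 14 mm of the height). Origin at the centre of its underside, z up through the lid. The new jar of the same screws, standing on the bench away from the drawer.
- black_jar: glass jar, 41 mm in diameter and 70 mm tall in all, 0.09 to 0.18 kg, with a black screw lid (43 mm in diameter, the top 14 mm of the height). Origin at the centre of its underside, z up through the lid. Other stock at the back of another row; leave it.
- white_jar: glass jar, 41 mm in diameter and 70 mm tall in all, 0.09 to 0.18 kg, with a white screw lid (43 mm in diameter, the top 14 mm of the height). Origin at the centre of its underside, z up through the lid. Other stock at the back of another row; leave it.
- drawer (a joint): slide of the open top drawer (m): 0 as it stands, pulled out to its stop; negative as it is pushed in. It slides stiffly (about 14 N) and is to stay where it is.
- hammer: steel tack hammer with a wooden handle, lying on the bench, 280 mm long, 22 mm tall. Origin on the bench, 100 mm from the head along the handle; x runs along the handle to the head. Leave it.
- clamp: green plastic spring clamp lying on the bench, 140 x 85 mm, 22 mm tall; origin under its pivot, x to the jaws. Leave it.
- socket: chrome socket standing on the bench, 26 mm in diameter, 38 mm tall; origin at the centre of its underside. Leave it.
- level: black level standing on its edge on the bench, 230 x 22 mm, 45 mm tall; origin at the centre of its underside, x along it. Leave it.
- stack: two charcoal drawer units, 290 mm wide, stacked on concrete blocks (57 mm high, 396 mm wide, reaching 65 mm out in front); fixed. Origin on the bench under the middle of the units' front face; -x points out of the face, y along it, z up. Units' top 272 mm high; the top panel's underside, 260 mm high, ends at the face. Jars at the back of the rows stand partly under it, 29 mm clear of it.
- case_front (a point): middle of the lower front edge of a tool case standing on the units, axes as the stack's: 278 mm wide, its front 4 mm behind the units' face, up to 400 mm above the bench (its handle, 100 mm farther back, to 435 mm); fixed. It keeps an upright gripper from the back of the rows: lean the tool back, out of the face.
- drawer_front (a point): middle of the top edge of the pulled-out drawer's front, on its inside, 110 mm out from the units' face and 214 mm above the bench; axes as the stack's. The front is 6 mm thick, with a pull lip 12 mm out. Drawer floor 161 mm above the bench. Above that floor the side walls are 36 mm, the row dividers 26 mm and the front 53 mm high.
- row_left (a point): centre line of the row at +y of the stack, on the drawer's floor at the foot of the row's back wall (36 mm high, 15 mm inside the units' face); axes as the stack's: -x runs along the row to the inside of the drawer's front, 125 mm from here. Rows are open, 87 mm wide. Moves with the drawer.
- row_mid (a point): centre line of the middle row, on the drawer's floor at the foot of the row's back wall (36 mm high, 15 mm inside the units' face); axes as the stack's: -x runs along the row to the inside of the drawer's front, 125 mm from here. Rows are open, 87 mm wide. Moves with the drawer.
- row_right (a point): centre line of the row at -y of the stack, on the drawer's floor at the foot of the row's back wall (36 mm high, 15 mm inside the units' face); axes as the stack's: -x runs along the row to the inside of the drawer's front, 125 mm from here. Rows are open, 87 mm wide. Moves with the drawer.
There are look-alikes about, which are no part of the job. Leave any turquoise look-alike of the old_jar alone. Leave any green look-alike of the new_jar alone.

How it is judged (in metres and radians):
On the way:
1. the older jar stands at the front of its row (((x of old_jar in the frame of row_left between -0.108 and -0.084 m and y of old_jar in the frame of row_left between -0.03 and 0.03 m and z of old_jar in the frame of row_left between -0.006 and 0.006 m and angle between old_jar's own z axis and vertical below 0.1 rad) or (x of old_jar in the frame of row_mid between -0.108 and -0.084 m and y of old_jar in the frame of row_mid between -0.03 and 0.03 m and z of old_jar in the frame of row_mid between -0.006 and 0.006 m and angle between old_jar's own z axis and vertical below 0.1 rad) or (x of old_jar in the frame of row_right between -0.108 and -0.084 m and y of old_jar in the frame of row_right between -0.03 and 0.03 m and z of old_jar in the frame of row_right between -0.006 and 0.006 m and angle between old_jar's own z axis and vertical below 0.1 rad))), for 0.2 s.
At the end, for the whole second after the job is handed in: Both red-lidded jars stand upright (0.1 rad) on the drawer's floor in one row, let go, at rest: the older within about 20 mm of the drawer's front (centre 84 mm or more from the row's back wall), the new one within about 20 mm of the back wall (centre 41 mm or less from it) (((x of old_jar in the frame of row_left between -0.108 and -0.084 m and y of old_jar in the frame of row_left between -0.03 and 0.03 m and z of old_jar in the frame of row_left between -0.006 and 0.006 m and angle between each of old_jar, new_jar's own z axis and vertical below 0.1 rad and x of new_jar in the frame of row_left between -0.041 and -0.017 m and y of new_jar in the frame of row_left between -0.03 and 0.03 m and z of new_jar in the frame of row_left between -0.006 and 0.006 m) or (x of old_jar in the frame of row_mid between -0.108 and -0.084 m and y of old_jar in the frame of row_mid between -0.03 and 0.03 m and z of old_jar in the frame of row_mid between -0.006 and 0.006 m and angle between each of old_jar, new_jar's own z axis and vertical below 0.1 rad and x of new_jar in the frame of row_mid between -0.041 and -0.017 m and y of new_jar in the frame of row_mid between -0.03 and 0.03 m and z of new_jar in the frame of row_mid between -0.006 and 0.006 m) or (x of old_jar in the frame of row_right between -0.108 and -0.084 m and y of old_jar in the frame of row_right between -0.03 and 0.03 m and z of old_jar in the frame of row_right between -0.006 and 0.006 m and angle between each of old_jar, new_jar's own z axis and vertical below 0.1 rad and x of new_jar in the frame of row_right between -0.041 and -0.017 m and y of new_jar in the frame of row_right between -0.03 and 0.03 m and z of new_jar in the frame of row_right between -0.006 and 0.006 m)) and linear speed of each of old_jar, new_jar below 0.02 m/s); the robot touches nothing.
It fails at once if a red-lidded jar is tipped by more than 0.5 rad (angle between any of old_jar, new_jar's own z axis and vertical above 0.5 rad).
It fails at once if a red-lidded jar is knocked against the drawer, the units, or another jar (over 40 N) (contact force between any of old_jar, new_jar and stack above 40 N or contact force between old_jar and new_jar above 40 N or contact force between any of old_jar, new_jar and black_jar above 40 N or contact force between any of old_jar, new_jar and white_jar above 40 N).
It fails at once if a red-lidded jar is let fall: let go while more than 12 mm above the drawer's floor or the bench ((contact force between the fingers and old_jar below 0.01 N and (height (world z) of old_jar above 0.173 m or height (world z) of old_jar between 0.012 and 0.15 m)) or (contact force between the fingers and new_jar below 0.01 N and (height (world z) of new_jar above 0.173 m or height (world z) of new_jar between 0.012 and 0.15 m))).
It fails at once if the other jars are moved by more than 20 mm or tipped (distance of any of black_jar, white_jar from where it was at the start of the episode above 0.02 m or angle between any of black_jar, white_jar's own z axis and vertical above 0.4 rad).
It fails at once if a tool on the bench is moved by more than 30 mm, or the drawer pushed in by more than 20 mm (distance of any of hammer, clamp, socket, level from where it was at the start of the episode above 0.03 m or value of joint drawer below -0.02 m).
It also fails if it takes over 58 s, if anything falls off the work surface, if the arm or the gripper's body presses on something with over 40 N, if the wrist force passes 120 N, or if a joint passes its speed limit or range.

ROBOT

A 6-joint arm with a two-finger parallel gripper is mounted at the origin on the work surface. World frame = base frame: x ahead of the robot, y to its left, z up, the work surface at z = 0. Lengths are in mm, angles in rad, forces in N, time in s.
With the tool pointing down it reaches from about 350 to 775 mm from the base axis. Payload 7.3 kg.
Tool frame: the origin (TCP) lies at the very end of the fingers, on their centre line; the grasp point (between the pads) lies 19 mm behind it; z points along the fingers, y is the line along which they close (so a half turn about z gives the same grasp; the last joint's range is limited). The gripper opens to 92 mm and grips with 3 to 60 N. Pads are 19 mm wide; open, the fingers measure 130 mm over their backs; the gripper's body (75 mm by 190 mm) begins 47 mm behind the grasp point.
Start: joints at [1.065, 0.342, 1.524, -0, 1.275, -0.146], TCP at [184.832, 491.408, 226.741] pointing down, gripper open.
Joint ranges: [-2.53, 2.53], [-0.77, 2.02], [0.04, 2.7], [-1, 4.14], [0.28, 2.66], [-3.11, 3.11]. Speed limits (rad/s): [2.57, 2.57, 3.14, 3.14, 3.14, 3.14].

INTERFACE

Orientations are given as [roll, pitch, yaw] about the fixed x, y, z axes, in that order (R = Rz(yaw) Ry(pitch) Rx(roll)).
In Python, from plant import get_obs, vision, workorder gives the robot as it stands.
- The arm moves only by the shell command python3 -m pendant 'ROWS' [OPENING]. ROWS is a JSON object of lists of equal length, an entry for each row: "dp": the shift along the tool's x, y, z in m, a list of three; "rotation": the turn, a rotation vector about the tool's x, y, z in rad, a list of three. A call has 1 to 8 rows; each row is the pose to reach, as a shift and turn from the pose commanded when the call began, along the tool's axes at that moment; what a row does not reach only later rows make up. A row lasts 1/8 s, in which the tool goes at most 62.5 mm and 10.7 degrees, less where a joint would pass 70% of its speed; a pose out of reach is approached as far as the arm can. A call with a gripper value outside its range is refused whole. OPENING is the finger opening in m, from 0 to 0.0918, set as the call begins (- or left out, the last holds). The fingers move at their own pace and stop on an object; the grip force is fixed at half the most. Time passes only in rows, so rows that repeat a pose let the fingers close. It gives the time, the measured TCP pose, the force, the opening and the grip force at its end, in the units of the state.
- get_obs(): the state, without advancing time (a new reading comes with each control period).
- vision.capture(name): name is "scene" or "top"; returns a dict with "pixels" (420x560x3 uint8, red, green, blue), "vfov" (degrees; the focal length in pixels is half the picture's height over the tangent of half this angle, whatever the lens; pixels are square), "cx", "cy" (the principal point, pixels), "pose" (4x4, takes a point from camera to world coordinates). Camera axes: x right, y up, looking along -z (the intrinsics and any distortion apply to the point x, -y, -z); pixel columns grow to the right and rows downward; lengths in mm; the calibration is good to about 2 mm. A picture is of the moment at which its call begins. There is no depth.
- workorder.close_job(): hands the job in; it is judged then, once.
The state is a dict: "time": time; "joint_positions": joint angles; "dq": joint speeds; "tau": joint torques, N m; "tool_pos": TCP position; "tcp_rot": TCP orientation; "contact_force": force on the tool from outside, world axes, zero at the start; "moment": the same for the moment, N m; "grip_width": finger opening in mm; "finger_force": force on a finger pad.
Only numpy, scipy, OpenCV 4.12 (cv2) and the standard library are available. Lean on these libraries where they do the work, as an engineer would, in place of code of your own. Each camera call takes 0.05 s, during which the arm holds its last target. There are 200 camera calls.

## Working session

There is one attempt and no reset: what is moved stays moved. The work goes in short steps, Python scripts to look and compute and a shell command to move; the robot and the scene stay as the last step left them, time stands still between calls to the robot, and variables do not carry over. Pictures are saved under pics/ and viewed, at most 10 in all, crops included, and the job is handed in when it is done.

```bash
ls; mkdir -p pics
python3 - <<'E'
from plant import get_obs, vision
import cv2
o=get_obs();print({k:o[k] for k in('time','tool_pos','tcp_rot','grip_width','contact_force')})
for n in('scene','top'):
    c=vision.capture(n);print(n,{k:c[k] for k in c if k!='pixels'})
    cv2.imwrite(f'pics/{n}0.png',c['pixels'][:,:,::-1])
E
```

```text
pics
{'time': 0.0, 'tool_pos': array([184.62052496, 491.0345725 , 226.05380757]), 'tcp_rot': array([-3.14009348e+00, -2.35629178e-04,  2.78179685e+00]), 'grip_width': 92.03671252694186, 'contact_force': array([ 0.43098382, -0.64222799, -0.19540095])}
scene {'vfov': 57.906030550885546, 'cx': 278.51880302582407, 'cy': 210.594067674365, 'pose': array([[-4.72952641e-01, -6.76609046e-01,  5.64372216e-01,
         1.06299430e+03],
       [ 8.81059724e-01, -3.58062371e-01,  3.09071353e-01,
         2.74041745e+02],
       [-7.04001888e-03,  6.43421742e-01,  7.65479523e-01,
         8.64454903e+02],
       [ 0.00000000e+00,  0.00000000e+00,  0.00000000e+00,
         1.00000000e+00]])}
top {'vfov': 56.78196100442179, 'cx': 275.9915362325377, 'cy': 212.27952959591545, 'pose': array([[-2.84290705e-02,  9.87216307e-01, -1.56830324e-01,
         3.59444077e+02],
       [-9.99579993e-01, -2.71938826e-02,  1.00164667e-02,
         3.25374750e+00],
       [ 5.62359386e-03,  1.57049213e-01,  9.87574767e-01,
         1.28050364e+03],
       [ 0.00000000e+00,  0.00000000e+00,  0.00000000e+00,
         1.00000000e+00]])}
```

View pics/scene0.png

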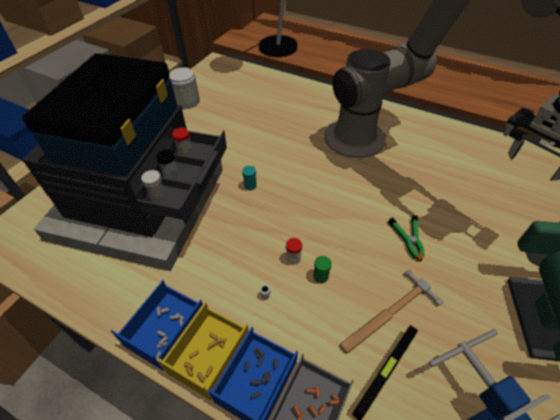

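View pics/top0.png

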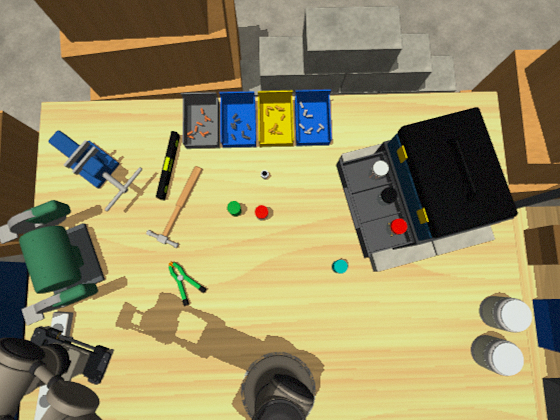

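The top view shows the drawer facing image left (world +y). The old red lid is at (399,226), black at (389,195), white at (380,168). The new red jar is at (262,212) with the green look-alike at (234,208) beside it, and the turquoise one is at (340,266). The scene view shows the same layout, with red lids at (181,134) and (294,245).

```bash
cat > h.py <<'E'
import numpy as np, cv2
from plant import get_obs, vision
from scipy.spatial.transform import Rotation as R
def cap(n): return vision.capture(n)
def ray(c,u,v):
    f=c['pixels'].shape[0]/2/np.tan(np.radians(c['vfov'])/2)
    d=np.array([(u-c['cx'])/f,-(v-c['cy'])/f,-1]); P=c['pose']
    return P[:3,3],P[:3,:3]@(d/np.linalg.norm(d))
def plane(c,u,v,z):
    o,d=ray(c,u,v); return o+d*(z-o[2])/d[2]
def proj(c,p):
    f=c['pixels'].shape[0]/2/np.tan(np.radians(c['vfov'])/2)
    P=c['pose']; q=P[:3,:3].T@(np.asarray(p,float)-P[:3,3]); return c['cx']+f*q[0]/-q[2], c['cy']-f*q[1]/-q[2]
def tri(r1,r2):
    (a,d),(b,e)=r1,r2
    s=np.linalg.lstsq(np.c_[d,-e],b-a,rcond=None)[0]; p,q=a+s[0]*d,b+s[1]*e
    return (p+q)/2,np.linalg.norm(p-q)
def reds(c,amin=60,hsv=((0,150,90),(6,255,255))):
    h=cv2.cvtColor(c['pixels'],cv2.COLOR_RGB2HSV)
    m=cv2.inRange(h,*hsv)|cv2.inRange(h,(174,)+hsv[0][1:],(180,255,255))
    n,_,st,ce=cv2.connectedComponentsWithStats(m)
    return [(ce[i].round(2),st[i]) for i in range(1,n) if st[i][4]>=amin]
E
python3 - <<'E'
from h import *
cs=cap('scene');ct=cap('top')
for n,c in(('s',cs),('t',ct)):
    for ce,st in reds(c,30): print(n,ce,st, 'z231',plane(c,*ce,228).round(1),'z70',plane(c,*ce,67).round(1))
a=ct['pixels'][90:280,325:525]; b=cs['pixels'][50:270,30:235]
cv2.imwrite('pics/t1.png',cv2.resize(a[:,:,::-1],(800,760)[:2] if 0 else (600,570),interpolation=cv2.INTER_CUBIC))
b=np.clip(b.astype(float)*2,0,255).astype(np.uint8)
cv2.imwrite('pics/s1.png',cv2.resize(b[:,:,::-1],None,fx=2.7,fy=2.7,interpolation=cv2.INTER_CUBIC))
E
```

```text
s [179.94 132.85] [172 128  17  11 143] z231 [ 478.7 -341.6  228. ] z70 [ 330.8 -497.4   67. ]
s [293.78 244.63] [286 238  16  14 175] z231 [659.   87.4 228. ] z70 [556.8  40.1  67. ]
t [261.24 211.7 ] [255 205  13  14 143] z231 [529.3  33.  228. ] z70 [555.3  37.5  67. ]
t [398.5  225.95] [390 218  18  17 220] z231 [ 479.6 -341.   228. ] z70 [ 497.9 -393.7   67. ]
```

View pics/t1.png

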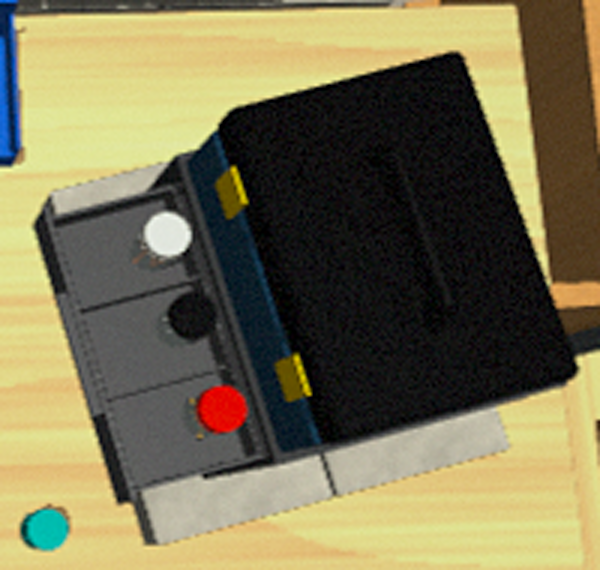

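View pics/s1.png

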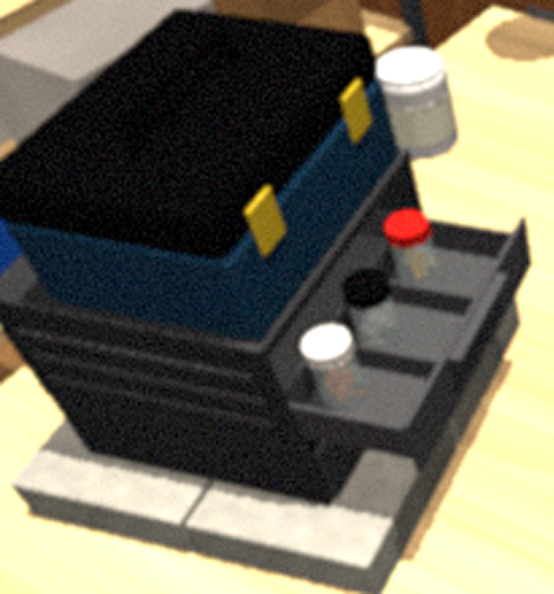

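Both crops agree: old jar at the back of the row nearest the robot (row_right). In the 3x crop the drawer-front top corners are near (37,222) and (122,500), and the units' top front edge runs from (185,155) to (270,465).

Run:
```python
from h import *
ct=cap('top'); cs=cap('scene')
T=lambda u,v,z:plane(ct,325+u/3-.33,90+v/3-.33,z)
S=lambda u,v,z:plane(cs,30+u/2.7-.3,50+v/2.7-.3,z)
def seg(n,a,b):
    d=b-a; print(n,a.round(1),b.round(1),'len',np.linalg.norm(d).round(1),'dir',np.degrees(np.arctan2(d[1],d[0])).round(2))
seg('front out t',T(37,222,214),T(122,500,214))
seg('front in t',T(50,197,214),T(135,488,214))
seg('units top t',T(185,155,272),T(270,465,272))
seg('case top front t',T(226,112,400),T(318,450,400))
seg('case bottom front t',T(200,150,272),T(283,452,272))
seg('block front t right end',T(150,545,0),T(150,545,57))
seg('block side t',T(152,543,57),T(510,447,57))
seg('front top s',S(415,450,214),S(523,222,214))
seg('units top s',S(262,350,272),S(408,155,272))
w=[]
for n,uv in(('white',(167,234)),('black',(190,317)),('red',(221,409))): print(n,T(*uv,230).round(1))
# edge-based fit: dark->light boundary of units front top? gradient lines
g=cv2.cvtColor(ct['pixels'],cv2.COLOR_RGB2GRAY); g=cv2.resize(g[90:280,325:525],None,fx=3,fy=3,interpolation=cv2.INTER_CUBIC)
for l in cv2.createLineSegmentDetector().detect(g)[0][:,0]:
    if np.hypot(l[2]-l[0],l[3]-l[1])>70: print(l.round(0))
```

```text
front out t [ 663.7 -184.7  214. ] [ 400.2 -248.3  214. ] len 271.1 dir -166.43
front in t [ 687.9 -198.3  214. ] [ 410.7 -260.8  214. ] len 284.1 dir -167.29
units top t [ 706.1 -311.6  272. ] [ 424.5 -364.9  272. ] len 286.6 dir -169.29
case top front t [ 696.8 -306.8  400. ] [ 426.5 -355.6  400. ] len 274.6 dir -169.78
case bottom front t [ 710.4 -325.5  272. ] [ 435.4 -377.1  272. ] len 279.8 dir -169.37
block front t right end [ 358.9 -326.1    0. ] [ 358.9 -311.4   57. ] len 58.9 dir 89.9
block side t [ 360.9 -313.6   57. ] [ 450.2 -698.5   57. ] len 395.1 dir -76.94
front top s [ 696.7 -166.9  214. ] [ 407.6 -252.8  214. ] len 301.6 dir -163.45
units top s [ 703.2 -302.7  272. ] [ 431.4 -364.   272. ] len 278.6 dir -167.3
white [ 644.4 -302.3  230. ]
black [ 565.1 -318.   230. ]
red [ 479.2 -339.9  230. ]
[227. 109. 457.  50.]
[463.  56. 557. 312.]
[117. 504.  32. 224.]
[258.   3. 388.   1.]
[550. 283. 516.   7.]
[318. 455. 203. 479.]
[513.   4.  14.  15.]
[561. 386. 324. 451.]
[ 12.  15.  21. 158.]
[ 69. 213. 155. 191.]
[583.   0. 599. 152.]
[ 51.   8. 126.   8.]
[104. 412. 124. 479.]
[ 81. 308. 200. 277.]
[ 43. 211.  68. 292.]
[188. 285.  82. 314.]
[  9. 148.   4.  38.]
[162. 199.  55. 227.]
[188. 380. 120. 399.]
[222. 297. 275. 460.]
[279. 451. 186. 164.]
[183. 178. 210. 260.]
```

Run:
```python
from h import *
ct=cap('top')
T=lambda u,v,z:plane(ct,325+u/3-.33,90+v/3-.33,z)
L=[((227,109,457,50),400,1),((561,386,324,451),400,1),((81,308,200,277),187,1),((188,285,82,314),187,1),((188,380,120,399),187,1),((117,504,32,224),208,0),((279,451,186,164),272,0),((162,199,55,227),197,1),((152,543,510,447),57,1),((463,56,557,312),400,0),((43,211,68,292),214,0)]
for l,z,k in L:
    a,b=T(*l[:2],z),T(*l[2:],z); d=b-a
    t=np.degrees(np.arctan2(d[1],d[0]))+(90 if k else 0); print(l,z,a.round(0)[:2],b.round(0)[:2],((t+90)%180-90).round(2),np.linalg.norm(d).round(0))
th=np.radians(12.3)
ex=np.array([np.sin(th),-np.cos(th)]);ey=np.array([np.cos(th),np.sin(th)])
def st(p): return np.round([p[:2]@ex,p[:2]@ey],1)
print('front in',[st(T(50,197,214)),st(T(135,488,214))],'front out',[st(T(37,222,214)),st(T(122,500,214))])
print('units',st(T(185,155,272)),st(T(270,465,272)),'LSD',st(T(279,451,272)),st(T(186,164,272)))
print('casetop',st(T(226,112,400)),st(T(318,450,400)),'div',st(T(82,311,187)),st(T(120,399,187)))
for n,uv in(('white',(167,234)),('black',(190,317)),('red',(221,409))): print(n,st(T(*uv,230)))
print(st(T(227,109,400)),st(T(324,451,400)), 'block',st(T(152,543,57)))
```

```text
(227, 109, 457, 50) 400 [ 699. -308.] [ 744. -497.] 13.34 194.0
(561, 386, 324, 451) 400 [ 470. -546.] [ 426. -360.] 13.47 192.0
(81, 308, 200, 277) 187 [ 585. -227.] [ 612. -344.] 13.2 120.0
(188, 285, 82, 314) 187 [ 605. -331.] [ 579. -228.] 13.88 107.0
(188, 380, 120, 399) 187 [ 513. -325.] [ 496. -259.] 13.98 68.0
(117, 504, 32, 224) 208 [ 397. -245.] [ 664. -181.] 13.5 274.0
(279, 451, 186, 164) 272 [ 436. -374.] [ 698. -312.] 13.32 268.0
(162, 199, 55, 227) 197 [ 688. -310.] [ 663. -205.] 13.46 108.0
(152, 543, 510, 447) 57 [ 361. -314.] [ 450. -699.] 13.06 395.0
(463, 56, 557, 312) 400 [ 739. -501.] [ 528. -550.] 13.27 217.0
(43, 211, 68, 292) 214 [ 674. -191.] [ 595. -210.] 13.65 81.0
front in [array([340.3, 629.8]), array([342.3, 345.7])] front out [array([321.8, 609.1]), array([327.8, 338.1])]
units [454.9 623.5] [446.9 337. ] LSD [458.1 346.7] [453.3 615.1]
casetop [448.2 615.4] [438.3 341. ] div [346.7 520.3] [358.7 429.7]
white [432.7 565.2]
black [431.  484.4]
red [434.2 395.8]
[449.7 617.6] [442.5 339.2] block [383.3 285.8]
```

```bash
cat >> h.py <<'E'
TH=np.radians(13.4); EX=np.array([np.sin(TH),-np.cos(TH),0]); EY=np.array([np.cos(TH),np.sin(TH),0]); Z=np.array([0,0,1.])
ROW=np.array([471.5,379.]) # stack-frame position of row_right (x,y along EX,EY)
def row(p): p=np.asarray(p,float); return np.round([p@EX-ROW[0],p@EY-ROW[1]],1)
def unrow(x,y,z): return (x+ROW[0])*EX+(y+ROW[1])*EY+z*Z
def goal(g,phi=35,back=0,yaw=0):
    """tool pose with grasp point g, leaning phi deg, retreated `back` mm; prints shift (m) and turn (rad) in tool axes"""
    f=np.radians(phi); q=R.from_rotvec([0,0,np.radians(yaw)]); ex,ey=q.apply(EX),q.apply(EY)
    z=np.sin(f)*ex-np.cos(f)*Z; Rt=np.c_[np.cross(ey,z),ey,z]; p=np.asarray(g)+(19-back)*z
    o=get_obs(); Rc=R.from_euler('xyz',o['tcp_rot']).as_matrix()
    print('tcp',p.round(1),'dp',(Rc.T@(p-o['tool_pos'])/1000).round(4),'rot',R.from_matrix(Rc.T@Rt).as_rotvec().round(4))
E
python3 - <<'E'
from h import *
ct=cap('top')
print('old row',row([479.2,-341.2,0]),'green',[plane(ct,*ce,67).round(0) for ce,s in reds(ct,60,((40,120,40),(75,255,200)))],'turq',[plane(ct,*ce,67).round(0) for ce,s in reds(ct,60,((82,120,60),(95,255,255)))])
goal([480,60,330])
E
```

```text
old row [-28.5   8.1] green [array([575., 716.,  67.]), array([570., 124.,  67.]), array([429., 705.,  67.]), array([361., 273.,  67.]), array([342., 299.,  67.]), array([316., 618.,  67.])] turq [array([ 378., -201.,   67.])]
tcp [482.5  49.4 314.4] dp [-0.4343 -0.3089 -0.0878] rot [ 0.298  -0.5608  0.9456]
```

```bash
python3 -m pendant '{"dp":[[-0.05,-0.03,-0.05],[-0.11,-0.08,-0.088],[-0.16,-0.12,-0.088],[-0.22,-0.16,-0.088],[-0.27,-0.19,-0.088],[-0.33,-0.23,-0.088],[-0.38,-0.27,-0.088],[-0.434,-0.309,-0.088]],"rotation":[[0.03,-0.06,0.1],[0.07,-0.13,0.22],[0.11,-0.2,0.34],[0.15,-0.27,0.46],[0.19,-0.35,0.58],[0.23,-0.42,0.7],[0.27,-0.49,0.82],[0.298,-0.561,0.946]]}' 0.07
python3 - <<'E'
from h import *
goal([480,60,330]); goal([479.2,-341.2,230],back=130); print(get_obs()['joint_positions'].round(2))
E
```

```text
time: 1.4
tool_pos: [451.9, 95.2, 314.8]
tcp_rot: [3.139, 0.613, 1.799]
contact_force: [-0.3, 1.6, -0.5]
grip_width: 70.2
finger_force: 0.0
tcp [482.5  49.4 314.4] dp [-0.042   0.0193  0.03  ] rot [-0.0004  0.0018 -0.0044]
tcp [ 464.4 -279.3  320.9] dp [-0.3043 -0.0732  0.2061] rot [-0.0004  0.0018 -0.0044]
[ 0.43  0.26  1.56 -0.6   1.48  0.31]
```

```bash
python3 -m pendant '{"dp":[[-0.04,-0.01,0.03],[-0.08,-0.02,0.06],[-0.13,-0.03,0.09],[-0.18,-0.04,0.12],[-0.23,-0.055,0.155],[-0.27,-0.065,0.185],[-0.304,-0.073,0.206],[-0.304,-0.073,0.206]],"rotation":[[0,0,0],[0,0,0],[0,0,0],[0,0,0],[0,0,0],[0,0,0],[0,0,0],[0,0,0]]}'
python3 - <<'E'
from h import *
goal([479.2,-341.2,224],back=130); goal([479.2,-341.2,224]); print(get_obs()['joint_positions'].round(2))
c=cap('top');cv2.imwrite('pics/t2.png',cv2.resize(c['pixels'][130:340,280:500,::-1],None,fx=2.7,fy=2.7))
E
```

```text
time: 2.4
tool_pos: [464.2, -279.7, 320.2]
tcp_rot: [3.141, 0.611, 1.8]
contact_force: [-0.0, 0.3, 0.8]
grip_width: 70.2
finger_force: 0.0
tcp [ 464.4 -279.3  314.9] dp [0.0033 0.0003 0.0041] rot [-0.0023  0.0001 -0.004 ]
tcp [ 481.7 -351.8  208.4] dp [0.0033 0.0006 0.1341] rot [-0.0023  0.0001 -0.004 ]
[-0.41  0.15  1.69 -0.58  1.   -0.4 ]
```

View pics/t2.png

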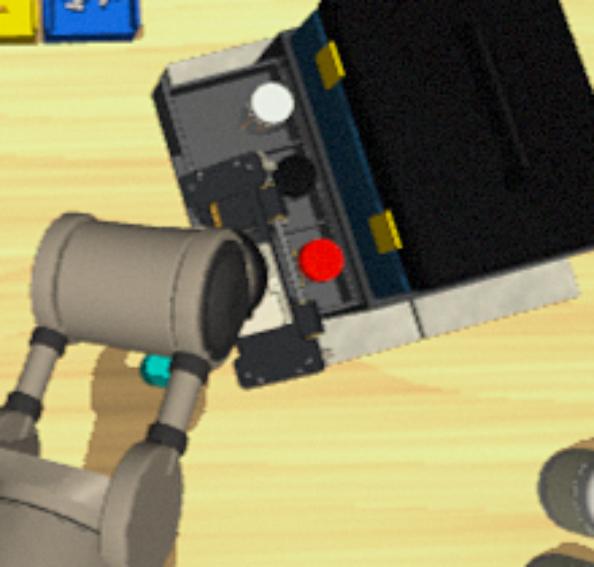

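The gripper straddles the red lid (crop (322,260)) symmetrically, and the left finger stays clear of the black lid (295,172). Next I move in slowly.

```bash
python3 -m pendant '{"dp":[[0.003,0,0.03],[0.003,0,0.06],[0.003,0,0.085],[0.003,0,0.105],[0.003,0,0.12],[0.003,0,0.13],[0.003,0.001,0.134],[0.003,0.001,0.134]],"rotation":[[0,0,0],[0,0,0],[0,0,0],[0,0,0],[0,0,0],[0,0,0],[0,0,0],[0,0,0]]}'
python3 -m pendant '{"dp":[[0,0,0],[0,0,0],[0,0,0],[0,0,0],[0,0,0],[0,0,0]],"rotation":[[0,0,0],[0,0,0],[0,0,0],[0,0,0],[0,0,0],[0,0,0]]}' 0.03
python3 - <<'E'
from h import *
a=19*np.array([np.sin(np.radians(35))]);o=get_obs();z=R.from_euler('xyz',o['tcp_rot']).as_matrix()[:,2]
print('grasp',(o['tool_pos']-19*z).round(1),row(o['tool_pos']-19*z))
goal(unrow(-96,4,228)); goal(unrow(-96,4,224))
E
```

```text
time: 3.45
tool_pos: [483.4, -349.3, 208.9]
tcp_rot: [3.141, 0.611, 1.804]
contact_force: [0.2, 0.1, -0.4]
grip_width: 70.0
finger_force: 0.0
time: 4.2
tool_pos: [483.2, -349.6, 208.9]
tcp_rot: [3.141, 0.611, 1.804]
contact_force: [-1.9, 0.1, 1.7]
grip_width: 42.4
finger_force: 30.0
grasp [ 480.6 -339.   224.5] [-30.4  10. ]
tcp [ 462.1 -287.1  212.4] dp [ 0.0517 -0.006  -0.0405] rot [-0.      0.0003 -0.0006]
tcp [ 462.1 -287.1  208.4] dp [ 0.054  -0.006  -0.0372] rot [-0.      0.0003 -0.0006]
```

```bash
python3 -m pendant '{"dp":[[-0.001,0,-0.0015],[-0.0023,0,-0.0033],[0.005,-0.001,-0.008],[0.016,-0.002,-0.016],[0.027,-0.003,-0.024],[0.038,-0.005,-0.031],[0.048,-0.006,-0.038],[0.0517,-0.006,-0.0405]],"rotation":[[0,0,0],[0,0,0],[0,0,0],[0,0,0],[0,0,0],[0,0,0],[0,0,0],[0,0,0]]}'
python3 - <<'E'
from h import *
o=get_obs();z=R.from_euler('xyz',o['tcp_rot']).as_matrix()[:,2]
print('grasp',(o['tool_pos']-19*z).round(1),row(o['tool_pos']-19*z))
goal(unrow(-96,4,224))
for n,zz in(('top',232),('scene',232)):
    c=cap(n)
    for ce,s in reds(c,30):
        p=plane(c,*ce,zz); print(n,s,p.round(1),row(p))
cv2.imwrite('pics/s2.png',cv2.resize(c['pixels'][50:250,80:300,::-1],None,fx=2.7,fy=2.7))
E
```

```text
time: 5.2
tool_pos: [462.1, -286.1, 212.3]
tcp_rot: [3.141, 0.611, 1.805]
contact_force: [0.2, 0.4, -1.3]
grip_width: 42.1
finger_force: 30.0
grasp [ 459.5 -275.5  227.9] [-97.    4.2]
tcp [ 462.1 -287.1  208.4] dp [ 0.0014 -0.0002  0.0037] rot [ 0.0006 -0.      0.0002]
top [255 205  13  14 143] [528.7  32.9 232. ] [-381.   142.9]
top [377 225   8  14  63] [ 465.  -290.3  232. ] [-81.3   6.1]
top [372 226   6  15  32] [ 461.2 -273.6  232. ] [-98.4   6.3]
scene [286 238  16  14 174] [661.6  88.4 232. ] [-404.2  285.1]
```

View pics/s2.png

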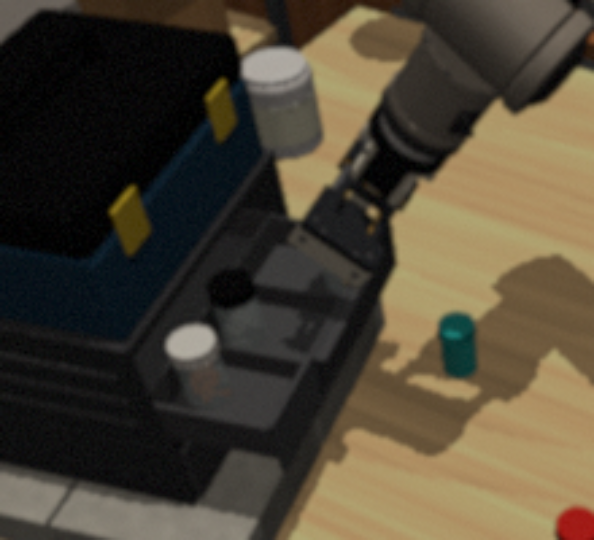

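The red lid is hidden under the gripper in this view, while the black and white jars (crop (232,290) and (190,345)) are undisturbed. The top view puts the jar at about row x −94. I lower it now.

```bash
python3 -m pendant '{"dp":[[0.0006,0,0.0008],[0.0012,0,0.0017],[0.0017,0,0.0025],[0.0021,0,0.003],[0.0024,0,0.0034],[0.0024,0,0.0034]],"rotation":[[0,0,0],[0,0,0],[0,0,0],[0,0,0],[0,0,0],[0,0,0]]}'
```

```text
time: 6.05
tool_pos: [462.3, -287.4, 208.9]
tcp_rot: [3.141, 0.612, 1.804]
contact_force: [-2.0, -0.4, 5.8]
grip_width: 42.2
finger_force: 30.0
```

```bash
python3 -m pendant '{"dp":[[0,0,0],[0,0,0],[0,0,0],[0,0,0],[0,0,-0.01],[0,0,-0.03],[0,0,-0.06],[0,0,-0.1]],"rotation":[[0,0,0],[0,0,0],[0,0,0],[0,0,0],[0,0,0],[0,0,0],[0,0,0],[0,0,0]]}' 0.07
python3 - <<'E'
from h import *
goal([556,38.8,65],back=180)
E
```

```text
time: 7.05
tool_pos: [448.3, -230.4, 290.7]
tcp_rot: [-3.141, 0.61, 1.804]
contact_force: [0.6, -0.3, 0.2]
grip_width: 70.1
finger_force: 0.0
tcp [534.6 128.6 196.9] dp [ 0.3237  0.1669 -0.1118] rot [-0.0007 -0.001  -0.0004]
```

```bash
python3 -m pendant '{"dp":[[0.04,0.02,-0.05],[0.08,0.04,-0.08],[0.13,0.065,-0.11],[0.18,0.09,-0.112],[0.23,0.12,-0.112],[0.28,0.145,-0.112],[0.324,0.167,-0.112],[0.324,0.167,-0.112]],"rotation":[[0,0,0],[0,0,0],[0,0,0],[0,0,0],[0,0,0],[0,0,0],[0,0,0],[0,0,0]]}'
python3 - <<'E'
from h import *
for n in('top','scene'):
    c=cap(n)
    for ce,s in reds(c,30):
        p,q=plane(c,*ce,228),plane(c,*ce,67); print(n,s,'drawer',row(p),'bench',q.round(1))
goal([556,38.8,65]); print(get_obs()['joint_positions'].round(2))
E
```

```text
time: 8.05
tool_pos: [534.7, 130.6, 193.7]
tcp_rot: [-3.137, 0.611, 1.81]
contact_force: [0.6, -0.6, 0.4]
grip_width: 69.7
finger_force: 0.0
top [255 205  13  14 142] drawer [-380.9  143.7] bench [555.5  37.6  67. ]
top [368 227  17  16 205] drawer [-93.8   2.5] bench [ 473.9 -322.1   67. ]
scene [196 131  17  11 134] drawer [-93.9   3.3] bench [ 306.7 -418.5   67. ]
scene [287 238  15  15 179] drawer [-404.   282.5] bench [556.9  40.5  67. ]
tcp [558.5  28.2  49.4] dp [ 1.000e-04 -2.000e-04  1.792e-01] rot [0.0001 0.0003 0.0005]
[ 0.42  0.52  1.49 -0.62  1.31  0.41]
```

The old jar measures row (−94, 3) in both views, inside the front zone. Now I go down on the new jar.

```bash
python3 -m pendant '{"dp":[[0,0,0.04],[0,0,0.08],[0,0,0.115],[0,0,0.14],[0,0,0.16],[0,0,0.172],[0,0,0.179],[0,0,0.179]],"rotation":[[0,0,0],[0,0,0],[0,0,0],[0,0,0],[0,0,0],[0,0,0],[0,0,0],[0,0,0]]}'
python3 -m pendant '{"dp":[[0,0,0],[0,0,0],[0,0,0],[0,0,0],[0,0,0],[0,0,0]],"rotation":[[0,0,0],[0,0,0],[0,0,0],[0,0,0],[0,0,0],[0,0,0]]}' 0.03
python3 - <<'E'
from h import *
o=get_obs();z=R.from_euler('xyz',o['tcp_rot']).as_matrix()[:,2]
print('grasp',(o['tool_pos']-19*z).round(1))
goal([520,-40,330])
E
```

```text
time: 9.15
tool_pos: [559.0, 28.0, 49.8]
tcp_rot: [3.141, 0.611, 1.803]
contact_force: [0.5, -0.2, 0.3]
grip_width: 70.2
finger_force: 0.0
time: 9.9
tool_pos: [559.0, 28.3, 49.5]
tcp_rot: [3.141, 0.611, 1.804]
contact_force: [-0.9, -0.3, 2.5]
grip_width: 42.2
finger_force: 30.0
grasp [556.4  38.9  65. ]
tcp [522.5 -50.6 314.4] dp [-0.208  -0.0536 -0.1779] rot [ 0.0002  0.0001 -0.0005]
```

```bash
python3 -m pendant '{"dp":[[-0.003,0,-0.005],[-0.013,0,-0.019],[-0.035,0,-0.05],[-0.06,0,-0.086],[-0.09,0,-0.129],[-0.12,0,-0.172],[-0.145,0,-0.207],[-0.158,0,-0.225]],"rotation":[[0,0,0],[0,0,0],[0,0,0],[0,0,0],[0,0,0],[0,0,0],[0,0,0],[0,0,0]]}'
python3 - <<'E'
from h import *
goal(unrow(-46,7,335))
E
```

```text
time: 10.9
tool_pos: [558.9, 28.0, 328.4]
tcp_rot: [3.135, 0.61, 1.801]
contact_force: [1.3, 0.4, -1.3]
grip_width: 42.0
finger_force: 30.0
tcp [ 476.6 -335.1  319.4] dp [-0.2692 -0.1642  0.1981] rot [ 0.0043 -0.0006 -0.0032]
```

```bash
python3 -m pendant '{"dp":[[-0.015,-0.009,0.011],[-0.045,-0.027,0.033],[-0.08,-0.049,0.059],[-0.115,-0.07,0.085],[-0.15,-0.091,0.11],[-0.185,-0.113,0.136],[-0.215,-0.131,0.158],[-0.235,-0.143,0.173]],"rotation":[[0,0,0],[0,0,0],[0,0,0],[0,0,0],[0,0,0],[0,0,0],[0.003,0,-0.002],[0.004,0,-0.003]]}'
python3 - <<'E'
from h import *
goal(unrow(-46,7,335))
E
```

```text
time: 11.9
tool_pos: [484.9, -291.0, 316.1]
tcp_rot: [-3.133, 0.609, 1.807]
contact_force: [-0.1, 0.7, -1.4]
grip_width: 42.2
finger_force: 30.0
tcp [ 476.6 -335.1  319.4] dp [-0.0354 -0.0181  0.0208] rot [-0.0069 -0.0014  0.0019]
```

```bash
python3 -m pendant '{"dp":[[-0.012,-0.007,0.007],[-0.024,-0.013,0.014],[-0.032,-0.017,0.019],[-0.0354,-0.0185,0.021],[-0.0354,-0.0185,0.021],[-0.0354,-0.0185,0.021]],"rotation":[[0,0,0],[0,0,0],[0,0,0],[0,0,0],[0,0,0],[0,0,0]]}'
python3 - <<'E'
from h import *
o=get_obs();z=R.from_euler('xyz',o['tcp_rot']).as_matrix()[:,2]
g=o['tool_pos']-19*z;print('grasp',g.round(1),row(g))
goal(unrow(-46,7,231))
for n in('top','scene'):
    c=cap(n)
    for ce,s in reds(c,30): print(n,s,row(plane(c,*ce,340)),row(plane(c,*ce,228)))
cv2.imwrite('pics/s3.png',cv2.resize(c['pixels'][50:250,80:300,::-1],None,fx=2.7,fy=2.7))
E
```

```text
time: 12.65
tool_pos: [479.1, -332.7, 320.4]
tcp_rot: [-3.136, 0.611, 1.808]
contact_force: [-1.2, 0.5, -1.9]
grip_width: 42.4
finger_force: 30.0
grasp [ 476.6 -322.1  335.9] [-47.7  10. ]
tcp [ 476.6 -335.1  215.4] dp [ 0.0588 -0.0024  0.087 ] rot [-0.0036 -0.0003  0.0031]
top [410 214   5  12  31] [-29.2  11.5] [13.9 16.3]
```

View pics/s3.png

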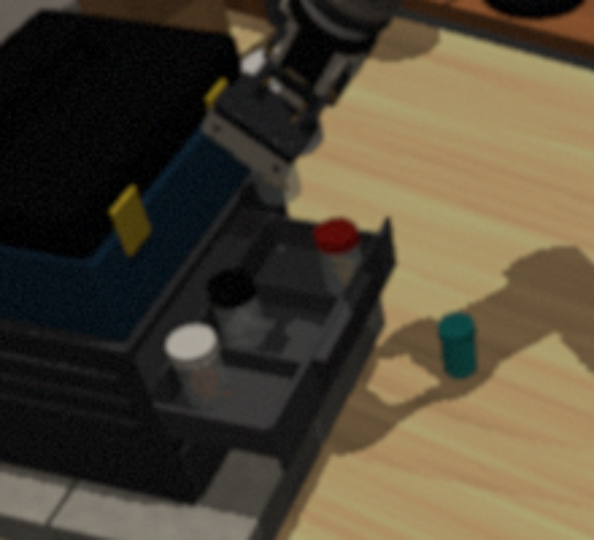

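The old jar's lid is at crop (337,237) by the drawer front. The new jar hangs upright from the gripper at (275,190), clear of the case. I lower it into the gap.

```bash
python3 -m pendant '{"dp":[[0.003,-0.002,0.006],[0.012,-0.0024,0.019],[0.022,-0.0024,0.033],[0.032,-0.0024,0.048],[0.042,-0.0024,0.062],[0.051,-0.0024,0.075],[0.057,-0.0024,0.084],[0.0588,-0.0024,0.087]],"rotation":[[-0.003,0,0.003],[-0.003,0,0.003],[-0.003,0,0.003],[-0.003,0,0.003],[-0.003,0,0.003],[-0.003,0,0.003],[-0.003,0,0.003],[-0.003,0,0.003]]}'
python3 - <<'E'
from h import *
o=get_obs();z=R.from_euler('xyz',o['tcp_rot']).as_matrix()[:,2]
g=o['tool_pos']-19*z;print('grasp',g.round(1),row(g))
goal(unrow(-31,8,231)); goal(unrow(-31,8,226))
E
```

```text
time: 13.75
tool_pos: [476.3, -335.5, 214.6]
tcp_rot: [-3.14, 0.61, 1.805]
contact_force: [-0.0, -0.8, -1.3]
grip_width: 41.9
finger_force: 30.0
grasp [ 473.8 -324.9  230.2] [-45.6   6.6]
tcp [ 481.1 -349.4  215.4] dp [-0.0124  0.0015  0.0077] rot [-0.0016 -0.0007 -0.    ]
tcp [ 481.1 -349.4  210.4] dp [-0.0096  0.0015  0.0118] rot [-0.0016 -0.0007 -0.    ]
```

```bash
python3 -m pendant '{"dp":[[-0.003,0.0005,0.002],[-0.007,0.001,0.0043],[-0.0105,0.0015,0.0065],[-0.0124,0.0015,0.0077],[-0.0124,0.0015,0.0077]],"rotation":[[0,0,0],[0,0,0],[0,0,0],[0,0,0],[0,0,0]]}'
python3 -m pendant '{"dp":[[0.0007,0,0.001],[0.0014,0,0.002],[0.002,0,0.0028],[0.0025,0,0.0036],[0.0029,0,0.0041],[0.0029,0,0.0041]],"rotation":[[0,0,0],[0,0,0],[0,0,0],[0,0,0],[0,0,0],[0,0,0]]}'
```

```text
time: 14.38
tool_pos: [481.2, -349.6, 216.4]
tcp_rot: [-3.141, 0.611, 1.804]
contact_force: [0.3, -0.6, -1.8]
grip_width: 41.8
finger_force: 30.0
time: 15.12
tool_pos: [481.2, -349.4, 211.2]
tcp_rot: [-3.141, 0.611, 1.804]
contact_force: [-0.2, 0.5, -1.0]
grip_width: 42.3
finger_force: 30.0
```

```bash
python3 -m pendant '{"dp":[[0.0003,0,0.0004],[0.0006,0,0.0008],[0.0008,0,0.0011],[0.0008,0,0.0011]],"rotation":[[0,0,0],[0,0,0],[0,0,0],[0,0,0]]}'
```

```text
time: 15.62
tool_pos: [481.3, -349.6, 210.4]
tcp_rot: [-3.141, 0.612, 1.804]
contact_force: [-1.8, 0.5, 3.3]
grip_width: 42.3
finger_force: 30.0
```

Now touching the floor (force changed by +4 N). I open slightly, then back out.

```bash
python3 -m pendant '{"dp":[[0,0,0],[0,0,0],[0,0,0],[0,0,0],[0,0,-0.004],[0,0,-0.012],[0,0,-0.022],[0,0,-0.035]],"rotation":[[0,0,0],[0,0,0],[0,0,0],[0,0,0],[0,0,0],[0,0,0],[0,0,0],[0,0,0]]}' 0.056
python3 -m pendant '{"dp":[[0,0,-0.03],[0,0,-0.08],[0,0,-0.13],[0,0,-0.18],[0.04,0,-0.22],[0.08,0,-0.25],[0.1,0,-0.26],[0.1,0,-0.26]],"rotation":[[0,0,0],[0,0,0],[0,0,0],[0,0,0],[0,0,0],[0,0,0],[0,0,0],[0,0,0]]}'
python3 - <<'E'
from h import *
for n in('top','scene'):
    c=cap(n)
    for ce,s in reds(c,30): print(n,s,row(plane(c,*ce,228)))
    cv2.imwrite(f'pics/{n}4.png',cv2.resize(c['pixels'][50:270,30:300,::-1] if n=='scene' else c['pixels'][90:290,325:525,::-1],None,fx=2.7,fy=2.7))
E
```

```text
time: 16.62
tool_pos: [476.5, -329.3, 239.3]
tcp_rot: [-3.141, 0.611, 1.804]
contact_force: [-0.7, 0.8, 0.6]
grip_width: 55.8
finger_force: 0.0
time: 17.62
tool_pos: [423.1, -103.5, 394.8]
tcp_rot: [3.141, 0.611, 1.807]
contact_force: [0.1, -0.3, -0.2]
grip_width: 56.2
finger_force: 0.0
top [390 219  17  16 218] [-30.5   7.6]
top [368 227  17  16 205] [-93.8   2.5]
scene [173 128  17  11 140] [-30.3   7. ]
scene [196 131  17  10 129] [-94.    2.8]
```

View pics/scene4.png

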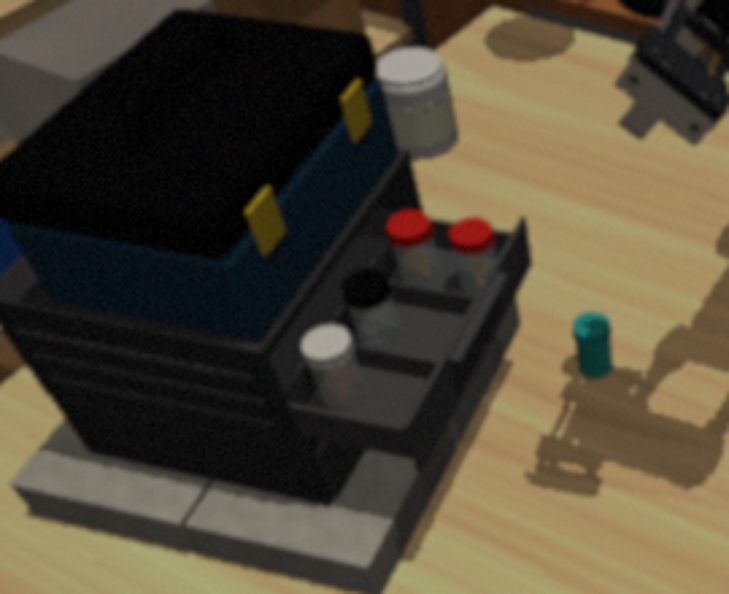

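View pics/top4.png

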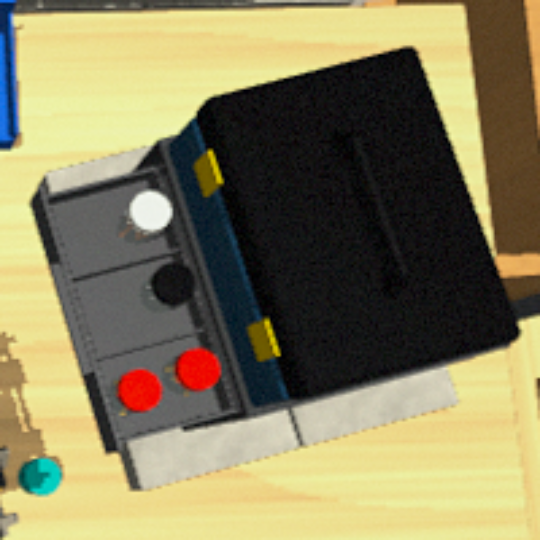

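Both red lids stand upright in one row: the old jar at row x −94 by the front (scene crop (471,235)), the new one at −30 at the back (409,226). Nothing else has moved and the arm is clear.

```bash
python3 -c "
from plant import workorder
print(workorder.close_job())"
```

```text
the job is handed in; nothing more can be done
None
```

Job handed in, with no verdict returned: the cameras show the old jar upright about 94 mm from the row's back wall (84 or more needed) and the new one behind it at about 30 mm (41 or less needed), with the drawer and everything else in view where they were.

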